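# Take the stack of lids apart and close the jars

### The arm

A 6-joint arm with a two-finger parallel gripper is mounted at the origin on a cart in front of the work surface, level with it; the furniture and walls round the work are solid. World frame = base frame: x ahead of the robot, y to its left, z up, the work surface at z = 0. Lengths are in m, angles in rad, forces in N, time in s.
With the tool pointing down it reaches from about 0.35 to 0.775 m from the base axis. Payload 5.5 kg.
Tool frame: the origin (TCP) lies at the very end of the fingers, on their centre line; the grasp point (between the pads) lies 19 mm behind it; z points along the fingers, y is the line along which they close (so a half turn about z gives the same grasp; the last joint's range is limited). The gripper opens to 85 mm and grips with 20 to 120 N. Pads are 22 mm wide; open, the fingers measure 114 mm over their backs; the gripper's body (76 mm by 85 mm) begins 54 mm behind the grasp point. The pads swing forward as they close: fully open they stand 13 mm farther back than shut.
Start: joints at [-0.14, 0.313, 0.046, 1.304, 0, 1.431], TCP at [0.575, -0, 0.231] pointing down, gripper open.
Joint ranges: [-2.76, 2.76], [-0.86, 1.69], [-1.03, 1.26], [-2.2, 2.34], [-1.47, 1.5], [-3.14, 3.14]. Speed limits (rad/s): [2.57, 2.57, 3.14, 3.14, 3.14, 3.14].

### API

Orientations are given as a unit quaternion [w, x, y, z].
In Python, from workcell import env, cams, ticket, spotter gives the robot as it stands.
- The arm moves only by the tool jog_arm, never from a script. Its argument "increments" is a list that holds one entry, the list of rows, each a list of 7 numbers: the shift along the tool's x, y, z in units of 0.25 m (1.0 is 0.25 m), then the turn, a rotation vector about the tool's x, y, z in units of 180 degrees (1.0 is 180 degrees), then the closure in counts, from 0 (fully open) to 255 (shut). A call has 1 to 20 rows; each row shifts and turns the commanded pose from where the row before left it, along the tool's axes as they then stand; what a row does not reach is not made up. A row lasts 1/10 s, in which the tool goes at most 50 mm and 8.59 degrees, less where a joint would pass 70% of its speed; a pose out of reach is approached as far as the arm can. A call with a number of a shift or a turn outside -1 to 1 is refused whole. A call with a gripper value outside its range is refused whole. The fingers move at their own pace and stop on an object; "force" is the grip in N (left out, the last holds). Time passes only in rows, so rows that do not move let the fingers close. It gives the time, the measured TCP pose, the force, the opening and the grip force at its end, in the units of the state.
- env.get_state(): the state, without advancing time (a new reading comes with each control period).
- cams.read_camera(name): name is "scene" or "side" or "wrist"; returns a dict with "pixels" (480x640x3 uint8, red, green, blue), "fx", "fy", "cx", "cy" (pixels), "xyz" and "attitude" of the camera in the world; the wrist camera has in their place "mount" (4x4, takes a point from camera to tool coordinates, whose origin is the TCP and whose axes are the flange's). Camera axes: x right, y down, z forward; pixel columns grow to the right and rows downward; lengths in m; the calibration is good to about 2 mm. A picture is of the moment at which its call begins: read the wrist's pose just before it. There is no depth.
- ticket.hand_in(): hands the job in; it is judged then, once.
Trained networks look in the newest picture that a camera, given by its name, has taken for a name from the list of things; names that differ only in an ending like _2 or _b are one class to them, and where a whole thing is asked for, a point or a joint stands for the part that bears it (a point fixed in the world has none). Each returns a list of dicts, best first, with "conf" (0 to 1); they miss things now and then, are a little off and sometimes report something else, mostly with a low value. They report only what shows in the picture. A call takes as long as a camera call. They do not tell look-alikes from the thing itself.
- spotter.find_in(target, camera): "uv" ([column, row] in pixels, amid what is visible of it).
- spotter.cut_out(target, camera): "region" (480x640 bool, what is visible of it) and "uv" ([column, row] in pixels, amid what is visible of it).
- spotter.landmark_of(target, camera): "uv" ([column, row] in pixels: a listed point, or the origin of a listed thing).
The state is a dict: "clock": time; "joint_pos": joint angles; "qvel": joint speeds; "tau": joint torques, N m; "tcp_pos": TCP position; "orientation": TCP orientation; "wrist_force": force on the tool from outside, world axes, zero at the start; "ft_torque": the same for the moment, N m; "finger_gap": finger opening in m; "grip_force": force on a finger pad.
Only numpy, scipy, OpenCV 4.12 (cv2) and the standard library are available. Lean on these libraries where they do the work, as an engineer would, in place of code of your own. Each camera call takes 0.05 s, during which the arm holds its last target. There are 200 camera calls.

### The job

The four glass jars are washed and dry; close them again before dust gets in. Take the stack of steel lids apart (one lid lies beside it) and set each of the four lids gently, without dropping it, on the one jar that it fits, so that it lies flat on the jar's lip. Leave the jars standing where they are, and do not disturb the plastic case and the bench timer.

Things in the scene. Friction and masses are not known exactly. Their poses are not given: they have to be found in the camera images.
- lid_a: largest steel lid: round plate 82 mm across, 4 mm thick; centre knob 14 mm across; below it a hollow ring (plug) 63 mm across, 17 mm deep. Origin: centre of the plug's lower edge, z up; plate from z = 17 to 21 mm, knob straight from 27 to 34, top 36. In the stack the upper lid's plug stands on the lower lid's plate round its knob, 21 mm higher. About 90 g
- jar_a: largest open clear glass jar, loose, 85 mm high, lip 81 mm across outside; the mouth is 75 mm wide at the lip and 69 mm from 9 mm below it. Only lid_a both enters it (3 mm play each way) and rests on its lip. Origin: centre of its underside, z up; with the lid home, the lid's origin is 68 mm above it. About 400 g
- lid_b: second largest steel lid: round plate 70 mm across, 4 mm thick; centre knob 14 mm across; below it a hollow ring (plug) 51 mm across, 17 mm deep. Origin: centre of the plug's lower edge, z up; plate from z = 17 to 21 mm, knob straight from 27 to 34, top 36. In the stack the upper lid's plug stands on the lower lid's plate round its knob, 21 mm higher. About 70 g
- jar_b: second largest open clear glass jar, loose, 77 mm high, lip 69 mm across outside; the mouth is 63 mm wide at the lip and 57 mm from 9 mm below it. Only lid_b both enters it (3 mm play each way) and rests on its lip. Origin: centre of its underside, z up; with the lid home, the lid's origin is 60 mm above it. About 300 g
- lid_c: second smallest steel lid: round plate 58 mm across, 4 mm thick; centre knob 14 mm across; below it a hollow ring (plug) 39 mm across, 17 mm deep. Origin: centre of the plug's lower edge, z up; plate from z = 17 to 21 mm, knob straight from 27 to 34, top 36. In the stack the upper lid's plug stands on the lower lid's plate round its knob, 21 mm higher. About 55 g
- jar_c: second smallest open clear glass jar, loose, 69 mm high, lip 57 mm across outside; the mouth is 51 mm wide at the lip and 45 mm from 9 mm below it. Only lid_c both enters it (3 mm play each way) and rests on its lip. Origin: centre of its underside, z up; with the lid home, the lid's origin is 52 mm above it. About 220 g
- lid_d: smallest steel lid: round plate 46 mm across, 4 mm thick; centre knob 14 mm across; below it a hollow ring (plug) 27 mm across, 17 mm deep. Origin: centre of the plug's lower edge, z up; plate from z = 17 to 21 mm, knob straight from 27 to 34, top 36. In the stack the upper lid's plug stands on the lower lid's plate round its knob, 21 mm higher. About 45 g
- jar_d: smallest open clear glass jar, loose, 61 mm high, lip 45 mm across outside; the mouth is 39 mm wide at the lip and 33 mm from 9 mm below it. Only lid_d both enters it (3 mm play each way) and rests on its lip. Origin: centre of its underside, z up; with the lid home, the lid's origin is 44 mm above it. About 160 g
- case: bystander: closed rectangular case of clear grey plastic, 70 x 95 x 60 mm. Origin: centre of its underside, z up
- timer: bystander: small white bench timer lying flat, 56 x 62 x 18 mm. Origin: centre of its underside, z up
Things that resemble listed ones, but are neither listed nor needed, are in the scene too. Leave any turquoise or yellow look-alike of the jar_b alone.

How it is judged:
By the outcome, as a careful person would: the job done as asked, in the order asked, and still so for the second after the job is handed in, with the robot touching nothing.
It also fails if it takes over 96 s, if anything falls off the work surface, if the arm or the gripper's body presses on something with over 40 N, if the wrist force passes 120 N, or if a joint passes its speed limit or range.

## Working session

There is one attempt and no reset: what is moved stays moved. The work goes in short steps, Python scripts to look and compute and a tool call to move; the robot and the scene stay as the last step left them, time stands still between calls to the robot, and variables do not carry over. Pictures are saved under pics/ and viewed, at most 14 in all, crops included, and the job is handed in when it is done.

Besides the shell and the picture viewer there is one more tool, called as name(argument=value, ...) on one line, values as JSON. jog_arm: Moves the arm, as the interface text tells. Shifts and turns lie within -1 to 1; 1 stands for 0.25 m of shift or 180 degrees of turn. Its arguments: {"type":"object","properties":{"increments":{"type":"array"},"force":{"type":"number"}},"required":["increments"]}

```bash
ls; mkdir -p pics; python3 - <<'E'
from workcell import env,cams,spotter
import cv2
for n in ["scene","side","wrist"]:
    r=cams.read_camera(n); cv2.imwrite(f"pics/{n}0.png",r["pixels"][:,:,::-1])
    print(n,{k:v for k,v in r.items() if k!="pixels"})
    for t in ["lid_a","jar_a","case","timer"]:
        print(t,[(([round(float(x)) for x in d["uv"]]),round(d["conf"],2)) for d in spotter.find_in(t,n)])
print(env.get_state())
E
```

```text
pics
scene {'fx': 439.5645253501949, 'fy': 439.5645253501949, 'cx': 313.90267055491444, 'cy': 238.53450810875043, 'xyz': array([-0.05142758, -0.46755544,  0.61030818]), 'attitude': array([-0.39473139,  0.78867654, -0.42368022,  0.20657087])}
lid_a [([246, 256], 0.94), ([189, 213], 0.79), ([195, 228], 0.59), ([190, 207], 0.5)]
jar_a [([346, 279], 0.98), ([400, 248], 0.97), ([417, 352], 0.88), ([386, 211], 0.88), ([443, 306], 0.82), ([321, 234], 0.67)]
case [([267, 213], 0.89)]
timer [([265, 299], 0.84)]
side {'fx': 524.2801595911438, 'fy': 524.2801595911438, 'cx': 319.8872815788973, 'cy': 232.25561006443894, 'xyz': array([0.45373456, 0.91820766, 0.7102836 ]), 'attitude': array([ 0.02823754, -0.03530753,  0.88456046, -0.46422927])}
lid_a [([335, 336], 0.93), ([333, 323], 0.79), ([331, 349], 0.77), ([354, 273], 0.66), ([289, 197], 0.2)]
jar_a [([350, 201], 0.91), ([249, 206], 0.89), ([300, 235], 0.83), ([380, 170], 0.81), ([339, 168], 0.77), ([332, 323], 0.36)]
case [([290, 274], 0.67), ([334, 338], 0.21)]
timer [([389, 248], 0.89)]
wrist {'fx': 395.41519115786593, 'fy': 395.41519115786
[... 606 characters left out ...]
([-1.39586709e-01,  3.13173303e-01,  4.61501219e-02,  1.30359958e+00,
       -6.86844028e-06,  1.43119760e+00]), 'qvel': array([-1.83726447e-04, -8.55949304e-05,  4.42701053e-04, -1.16076650e-03,
        9.92125206e-04, -1.47325963e-03]), 'tau': array([ 4.62970274e-04, -4.80338109e+01,  2.98778039e+01, -1.59238330e-04,
       -1.83009183e-04,  9.58400250e-06]), 'tcp_pos': array([ 5.75065256e-01, -1.32370027e-05,  2.31358921e-01]), 'orientation': array([7.13723531e-05, 7.07102529e-01, 7.07111028e-01, 4.94864696e-05]), 'wrist_force': array([ 0.32119611, -0.70991435, -0.29000793]), 'ft_torque': array([-0.0235984 , -0.0014047 ,  0.03145326]), 'grip_force': 0.0, 'finger_gap': 0.08533014401403165}
```

View images.

View pics/scene0.png

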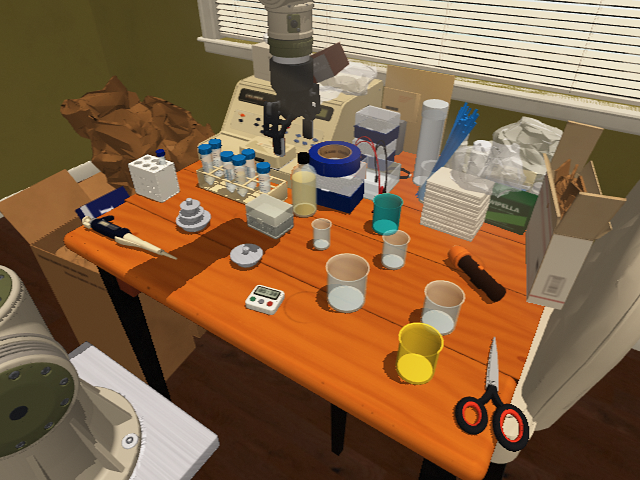

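View pics/side0.png

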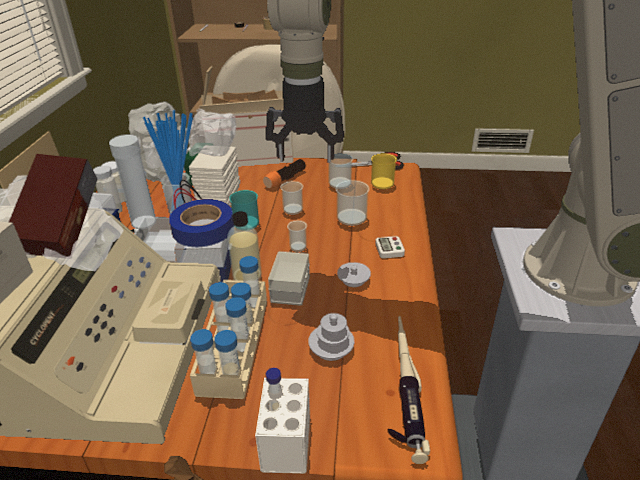

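View pics/wrist0.png

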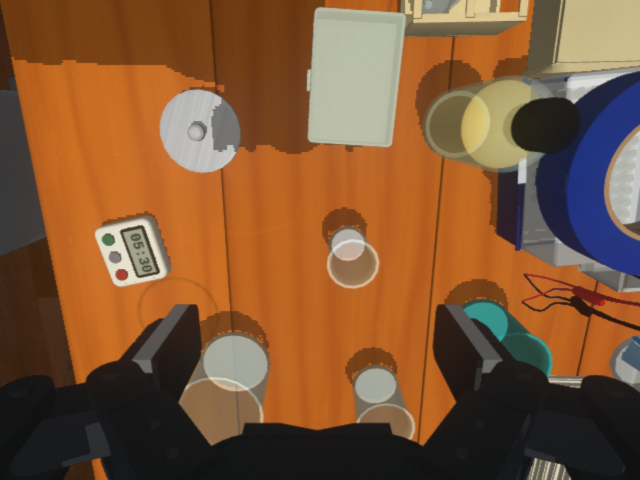

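```bash
cat > h.py <<'E'
import numpy as np, cv2
from scipy.spatial.transform import Rotation as R
from workcell import env,cams,spotter
def rot(q): return R.from_quat(q,scalar_first=True).as_matrix()
def shot(n,save=None):
    s=env.get_state(); r=cams.read_camera(n)
    if "mount" in r:
        T=np.eye(4); T[:3,:3]=rot(s["orientation"]); T[:3,3]=s["tcp_pos"]; r["T"]=T@r["mount"]
    else:
        T=np.eye(4); T[:3,:3]=rot(r["attitude"]); T[:3,3]=r["xyz"]; r["T"]=T
    if save: cv2.imwrite(f"pics/{save}.png",r["pixels"][:,:,::-1])
    return r
def onplane(r,uv,z):
    d=r["T"][:3,:3]@np.array([(uv[0]-r["cx"])/r["fx"],(uv[1]-r["cy"])/r["fy"],1]); o=r["T"][:3,3]
    return o+d*(z-o[2])/d[2]
def proj(r,p):
    p=np.atleast_2d(p); c=(p-r["T"][:3,3])@r["T"][:3,:3]
    return np.c_[c[:,0]/c[:,2]*r["fx"]+r["cx"],c[:,1]/c[:,2]*r["fy"]+r["cy"]]
def circ(x,y,z,rad,n=72):
    t=np.linspace(0,2*np.pi,n); return np.c_[x+rad*np.cos(t),y+rad*np.sin(t),0*t+z]
E
python3 - <<'E'
from h import *
np.set_printoptions(precision=3,suppress=True)
for n in ["scene","side","wrist"]:
    r=shot(n)
    for t in ["lid_a","jar_a","case","timer"]:
        for d in spotter.landmark_of(t,n): print(n,t,np.round(d["uv"]),round(d["conf"],2),onplane(r,d["uv"],0)[:2])
E
```

```text
scene lid_a [195. 227.] 0.93 [0.498 0.25 ]
scene lid_a [190. 209.] 0.76 [0.548 0.317]
scene lid_a [191. 216.] 0.49 [0.526 0.292]
scene jar_a [441. 325.] 0.9 [ 0.526 -0.353]
scene jar_a [415. 371.] 0.89 [ 0.407 -0.354]
scene jar_a [318. 246.] 0.87 [ 0.601 -0.038]
scene jar_a [386. 225.] 0.77 [ 0.754 -0.129]
scene jar_a [392. 263.] 0.68 [ 0.636 -0.203]
scene jar_a [350. 299.] 0.66 [ 0.493 -0.182]
scene case [268. 226.] 0.85 [0.599 0.105]
scene timer [264. 303.] 0.57 [ 0.392 -0.049]
side lid_a [334. 330.] 0.89 [0.502 0.212]
side lid_a [335. 339.] 0.85 [0.499 0.237]
side lid_a [331. 350.] 0.68 [0.504 0.263]
side lid_a [354. 279.] 0.67 [0.471 0.061]
side jar_a [380. 185.] 0.85 [ 0.412 -0.343]
side jar_a [245. 227.] 0.82 [ 0.742 -0.119]
side jar_a [292. 214.] 0.81 [ 0.634 -0.185]
side jar_a [338. 182.] 0.76 [ 0.528 -0.354]
side jar_a [300. 249.] 0.63 [ 0.597 -0.036]
side jar_a [349. 219.] 0.62 [ 0.491 -0.171]
side case [293. 288.] 0.8 [0.595 0.099]
side case [300. 247.] 0.44 [ 0.597 -0.046]
side timer [388. 250.] 0.83 [ 0.398 -0.047]
side timer [331. 328.] 0.34 [0.508 0.208]
wrist lid_a [208. 130.] 0.78 [0.477 0.063]
wrist jar_a [239. 361.] 0.96 [ 0.491 -0.178]
wrist jar_a [479. 322.] 0.95 [ 0.746 -0.132]
wrist jar_a [379. 382.] 0.93 [ 0.644 -0.204]
wrist jar_a [348. 240.] 0.56 [ 0.607 -0.042]
wrist case [347.  88.] 0.91 [0.603 0.099]
wrist timer [136. 248.] 0.84 [ 0.397 -0.049]
```

jog_arm(increments=[[[-0.2,-0.02,-0.02,0,0,0,0],[-0.2,-0.02,-0.02,0,0,0,0],[-0.2,-0.02,-0.02,0,0,0,0],[-0.2,0,-0.02,0,0,0,0],[-0.2,0,0,0,0,0,0],[0,0,0,0,0,0,130],[0,0,0,0,0,0,130],[0,0,0,0,0,0,130]]], force=30)

```text
clock: 2.3
tcp_pos: [0.56, -0.2475, 0.251]
orientation: [-0.0, 0.707, 0.707, 0.0]
wrist_force: [-0.2, -0.2, 0.4]
finger_gap: 0.0442
grip_force: 0.0
```

```bash
cat >> h.py <<'E'
from scipy.optimize import minimize
def fit(r,guess,circles,search=0.012):
    """circles: list of (z,radius); finds x,y so that they lie on image edges"""
    g=cv2.cvtColor(r["pixels"],cv2.COLOR_RGB2GRAY); e=cv2.Canny(cv2.GaussianBlur(g,(3,3),0),30,80)
    D=np.minimum(cv2.distanceTransform(255-e,cv2.DIST_L2,5),6)
    def cost(p):
        q=np.vstack([proj(r,circ(p[0],p[1],z,a)) for z,a in circles]).astype(np.float32)
        ok=(q[:,0]>1)&(q[:,0]<638)&(q[:,1]>1)&(q[:,1]<478)
        v=cv2.remap(D,q[ok,0].reshape(-1,1),q[ok,1].reshape(-1,1),cv2.INTER_LINEAR)
        return v.mean() if ok.sum()>20 else 9.
    s=np.arange(-search,search+1e-9,.0015)
    b=min(((cost((guess[0]+i,guess[1]+j)),guess[0]+i,guess[1]+j) for i in s for j in s))
    m=minimize(cost,b[1:],method="Nelder-Mead",options=dict(initial_simplex=[b[1:],(b[1]+.001,b[2]),(b[1],b[2]+.001)]))
    return m.x,m.fun
JAR=dict(a=(.085,.0405,.0375),b=(.077,.0345,.0315),c=(.069,.0285,.0255),d=(.061,.0225,.0195))
def jar(r,k,guess,**kw):
    h,o,i=JAR[k]; return fit(r,guess,[(h,o),(h,i)],**kw)
def draw(r,items,name):
    im=np.ascontiguousarray(r["pixels"][:,:,::-1])
    for x,y,z,a in items: cv2.polylines(im,[np.round(proj(r,circ(x,y,z,a))).astype(int)],True,(0,255,0),1)
    cv2.imwrite(f"pics/{name}.png",im)
E
python3 - <<'E'
from h import *
G=dict(a=(.491,-.177),b=(.527,-.353),c=(.637,-.2),d=(.600,-.04))
r=shot("wrist"); print(env.get_state()["tcp_pos"],env.get_state()["finger_gap"],env.get_state()["clock"])
it=[]
for k in "abc":
    for k2 in "abc":
        p,c=jar(r,k2,G[k]); print(k,k2,p.round(4),round(c,2))
        if k==k2: it+=[(*p,JAR[k][0],a) for a in JAR[k][1:]]
draw(r,it,"jars")
E
```

```text
[ 0.56016434 -0.246947    0.25113705] 0.042054221596858614 2.35
a a [ 0.4894 -0.1773] 0.59
a b [ 0.4963 -0.1728] 2.88
a c [ 0.5001 -0.1773] 1.57
b a [ 0.5207 -0.3494] 1.86
b b [ 0.5277 -0.3472] 1.16
b c [ 0.5344 -0.358 ] 2.28
c a [ 0.6371 -0.1884] 3.6
c b [ 0.6366 -0.196 ] 2.63
c c [ 0.6388 -0.2046] 0.58
```

View pics/jars.png

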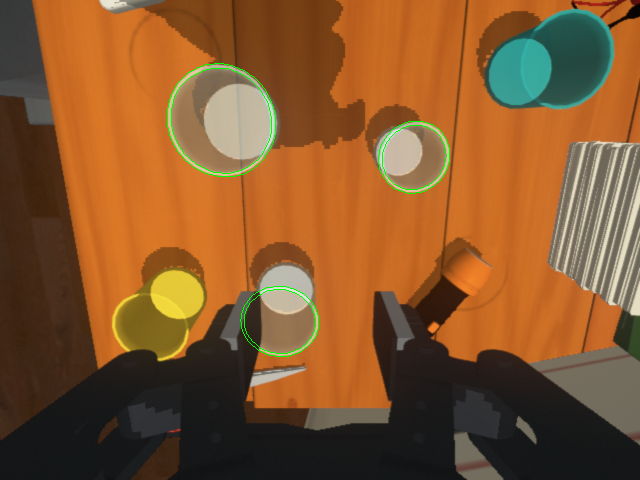

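jog_arm(increments=[[[0.2,-0.04,0,0,0,0,130],[0.2,-0.04,0,0,0,0,130],[0.2,-0.04,0,0,0,0,130],[0.2,-0.04,0,0,0,0,130],[0.1,0,0,0,0,0,130],[0,0,0,0,0,0,130],[0,0,0,0,0,0,130]]])

```text
clock: 3.05
tcp_pos: [0.5208, -0.0256, 0.2516]
orientation: [0.001, 0.706, 0.708, 0.0]
wrist_force: [-0.7, 0.3, 0.2]
finger_gap: 0.0423
grip_force: 0.0
```

```bash
cat >> h.py <<'E'
LR=dict(a=.041,b=.035,c=.029,d=.023)
E
python3 - <<'E'
from h import *
r=shot("wrist"); print(env.get_state()["tcp_pos"])
p,c=jar(r,"d",(.600,-.043)); print("d",p.round(4),round(c,2))
it=[(*p,JAR["d"][0],a) for a in JAR["d"][1:]]
for k in "abcd":
    q,c=fit(r,(.474,.060),[(.021,LR[k]),(.036,.0065)]); print("single",k,q.round(4),round(c,2))
    if k=="b": it+=[(*q,.021,LR[k]),(*q,.036,.0065)]
draw(r,it,"v2")
E
```

```text
[ 0.52098868 -0.02655129  0.25141446]
d [ 0.6054 -0.0441] 0.48
single a [0.4762 0.0618] 2.67
single b [0.4748 0.0616] 0.67
single c [0.4762 0.0612] 3.11
single d [0.4759 0.0618] 3.29
```

View pics/v2.png

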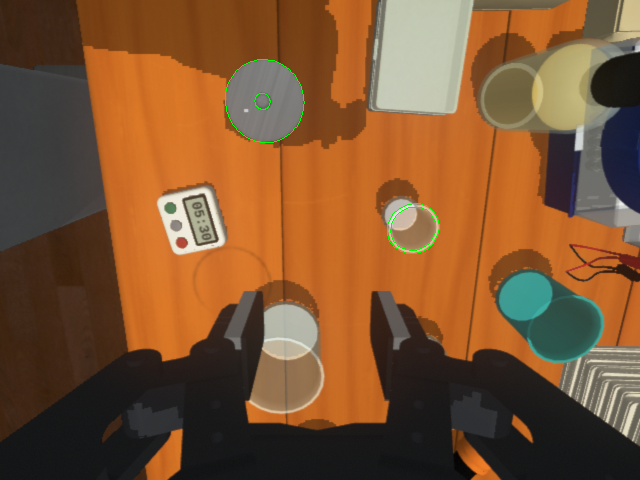

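jog_arm(increments=[[[0.174,-0.09,0.06,0,0,0,130],[0.174,-0.09,0.16,0,0,0,130],[0,0,0.18,0,0,0,130],[0,0,0.18,0,0,0,130],[0,0,0.18,0,0,0,130],[0,0,0,0,0,0,130],[0,0,0,0,0,0,130]]])

```text
clock: 3.8
tcp_pos: [0.481, 0.0489, 0.07]
orientation: [-0.001, 0.708, 0.707, -0.001]
wrist_force: [1.0, 0.7, 1.4]
finger_gap: 0.0415
grip_force: 0.0
```

```bash
python3 - <<'E'
from h import *
r=shot("wrist"); print(env.get_state()["tcp_pos"])
q,c=fit(r,(.475,.0617),[(.021,.035),(.036,.0065)]); print(q.round(4),round(c,2))
draw(r,[(*q,.021,.035),(*q,.036,.0065)],"v3")
E
```

```text
[0.48253523 0.04893825 0.07139972]
[0.475 0.063] 1.11
```

View pics/v3.png

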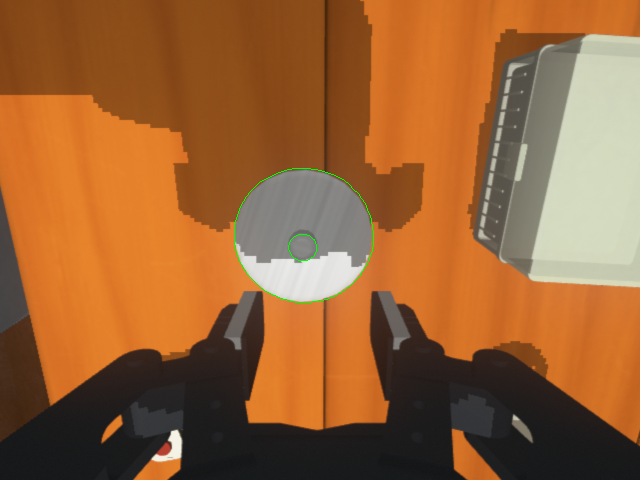

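jog_arm(increments=[[[0.056,-0.03,0,0,0,0,130],[0,0,0.06,0,0,0,130],[0,0,0.06,0,0,0,130],[0,0,0.04,0,0,0,130],[0,0,0,0,0,0,130],[0,0,0,0,0,0,130],[0,0,0,0,0,0,130]]])

```text
clock: 4.55
tcp_pos: [0.4746, 0.0637, 0.0309]
orientation: [0.001, 0.707, 0.707, 0.001]
wrist_force: [-0.2, -0.2, -0.4]
finger_gap: 0.0419
grip_force: 0.0
```

jog_arm(increments=[[[0,0,0.026,0,0,0,130],[0,0,0,0,0,0,255],[0,0,0,0,0,0,255],[0,0,0,0,0,0,255],[0,0,0,0,0,0,255],[0,0,0,0,0,0,255]]])

```text
clock: 5.15
tcp_pos: [0.4737, 0.0637, 0.0233]
orientation: [-0.0, 0.707, 0.707, -0.0]
wrist_force: [-0.3, -0.4, 0.4]
finger_gap: 0.0119
grip_force: 29.2
```

jog_arm(increments=[[[0,0,-0.03,0,0,0,255],[0,0,-0.1,0,0,0,255],[0,0,-0.15,0,0,0,255],[0,0,-0.15,0,0,0,255],[-0.06,0.01,-0.1,0,0,0,255],[-0.12,0.02,0,0,0,0,255],[-0.18,0.024,0,0,0,0,255],[-0.18,0.024,0,0,0,0,255],[-0.18,0.024,0,0,0,0,255],[-0.18,0.024,0,0,0,0,255],[-0.18,0.024,0,0,0,0,255],[-0.18,0.024,0,0,0,0,255],[-0.18,0.024,0,0,0,0,255],[-0.12,0.02,0,0,0,0,255],[-0.08,0,0,0,0,0,255],[0,0,0,0,0,0,255],[0,0,0,0,0,0,255],[0,0,0,0,0,0,255]]], force=40)

```text
clock: 6.95
tcp_pos: [0.5281, -0.3452, 0.156]
orientation: [-0.0, 0.707, 0.707, 0.0]
wrist_force: [0.5, 0.2, -0.6]
finger_gap: 0.0108
grip_force: 39.1
```

```bash
python3 - <<'E'
from h import *
s=env.get_state(); print(s["tcp_pos"],s["grip_force"])
for n in ["scene","side"]:
    r=shot(n); p,c=jar(r,"b",(.5277,-.347)); print(n,p.round(4),round(c,2))
    z=s["tcp_pos"][2]-.0237
    q,c2=fit(r,(.5277,-.347),[(z+.021,.035)]); print(" lid",q.round(4),round(c2,2))
    draw(r,[(*p,.077,.0345),(*p,.077,.0315),(*q,z+.021,.035)],"b_"+n)
a=cv2.imread("pics/b_scene.png")[180:380,320:560]; b=cv2.imread("pics/b_side.png")[80:240,250:450]
cv2.imwrite("pics/b_both.png",np.hstack([cv2.resize(a,(400,480)),cv2.resize(b,(400,480))]))
E
```

```text
[ 0.52806216 -0.3451526   0.15604282] 39.07295228145813
scene [ 0.5261 -0.3463] 0.53
 lid [ 0.5254 -0.3454] 0.74
side [ 0.5251 -0.3493] 0.55
 lid [ 0.5252 -0.3384] 1.01
```

View pics/b_both.png

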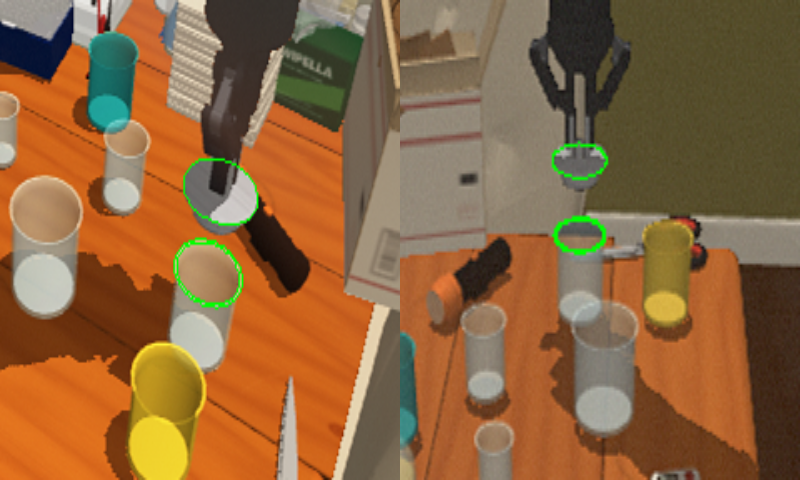

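jog_arm(increments=[[[-0.005,0,0.06,0,0,0,255],[0,0,0.08,0,0,0,255],[0,0,0.06,0,0,0,255],[0,0,0.03,0,0,0,255],[0,0,0.03,0,0,0,255],[0,0,0.012,0,0,0,255],[0,0,0,0,0,0,255],[0,0,0,0,0,0,255]]])

```text
clock: 7.85
tcp_pos: [0.5286, -0.3478, 0.0885]
orientation: [0.001, 0.707, 0.707, 0.0]
wrist_force: [0.3, 0.5, -0.1]
finger_gap: 0.0115
grip_force: 39.1
```

No side force. Lowering the last 5 mm slowly.

jog_arm(increments=[[[0,0,0.006,0,0,0,255],[0,0,0.006,0,0,0,255],[0,0,0.004,0,0,0,255],[0,0,0.003,0,0,0,255],[0,0,0,0,0,0,255],[0,0,0,0,0,0,255]]])

```text
clock: 8.45
tcp_pos: [0.5283, -0.3477, 0.0835]
orientation: [0.0, 0.707, 0.707, 0.0]
wrist_force: [-0.5, 0.5, 2.2]
finger_gap: 0.0112
grip_force: 39.3
```

jog_arm(increments=[[[0,0,0.002,0,0,0,255],[0,0,0,0,0,0,255],[0,0,0,0,0,0,255]]])

```text
clock: 8.75
tcp_pos: [0.5284, -0.3477, 0.0834]
orientation: [0.0, 0.707, 0.707, 0.0]
wrist_force: [-0.5, 1.0, 5.6]
finger_gap: 0.0113
grip_force: 39.6
```

jog_arm(increments=[[[0,0,0,0,0,0,200],[0,0,0,0,0,0,130],[0,0,0,0,0,0,130],[0,0,0,0,0,0,130],[0,0,-0.08,0,0,0,130],[0,0,-0.16,0,0,0,130],[0,0,-0.18,0,0,0,130],[0.08,0,-0.1,0,0,0,130],[0,0,0,0,0,0,130]]])

```text
clock: 9.65
tcp_pos: [0.5301, -0.3275, 0.2177]
orientation: [0.004, 0.707, 0.708, 0.001]
wrist_force: [-0.1, -0.9, 0.4]
finger_gap: 0.042
grip_force: 0.0
```

```bash
python3 - <<'E'
from h import *
s=env.get_state(); print(s["tcp_pos"],s["finger_gap"])
for n in ["scene","wrist"]:
    r=shot(n); q,c=fit(r,(.5277,-.347),[(.081,.035)]); print(n,q.round(4),round(c,2))
    p,c=jar(r,"a",(.4894,-.1773)); print(" a",p.round(4),c); p,c=jar(r,"c",(.6388,-.2046)); print(" c",p.round(4),c)
    draw(r,[(*q,.081,.035)],"p_"+n)
a=cv2.imread("pics/p_scene.png")[220:380,340:540]; b=cv2.imread("pics/p_wrist.png")
cv2.imwrite("pics/p_both.png",np.hstack([cv2.resize(a,(400,320)),cv2.resize(b,(400,320))]))
E
```

```text
[ 0.53009574 -0.32747094  0.21772521] 0.04204877487565054
scene [ 0.5267 -0.348 ] 0.23
 a [ 0.4871 -0.1752] 0.5168077349662781
 c [ 0.6388 -0.2026] 0.5484697222709656
wrist [ 0.5289 -0.348 ] 0.51
 a [ 0.4889 -0.1769] 0.3481560945510864
 c [ 0.6387 -0.2045] 0.595633327960968
```

View pics/p_both.png

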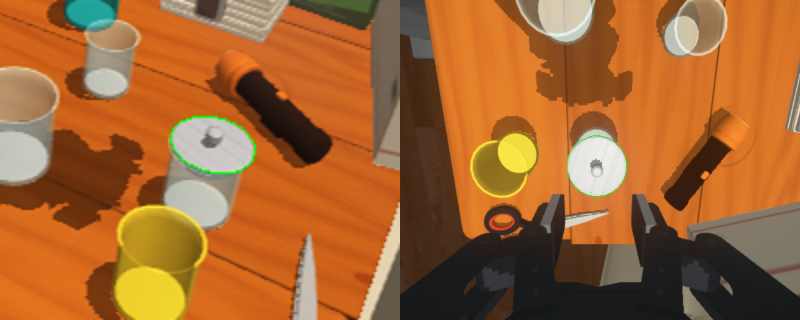

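jog_arm(increments=[[[0.1,0,0,0,0,0,130],[0.18,-0.012,0,0,0,0,130],[0.18,-0.012,0,0,0,0,130],[0.18,-0.012,0,0,0,0,130],[0.18,-0.012,0,0,0,0,130],[0.18,-0.012,0,0,0,0,130],[0.18,-0.012,0,0,0,0,130],[0.18,-0.012,0,0,0,0,130],[0.18,-0.012,0,0,0,0,130],[0.18,-0.012,0,0,0,0,130],[0.18,-0.012,0,0,0,0,130],[0.12,0,0,0,0,0,130],[0,0,0,0,0,0,130],[0,0,0,0,0,0,130]]])

```text
clock: 11.15
tcp_pos: [0.4974, 0.1774, 0.2108]
orientation: [-0.001, 0.707, 0.708, -0.001]
wrist_force: [0.6, -0.7, -0.5]
finger_gap: 0.0418
grip_force: 0.0
```

```bash
python3 - <<'E'
from h import *
s=env.get_state(); print(s["tcp_pos"],s["finger_gap"])
r=shot("wrist"); it=[]
for k,z in zip("acd",(0,.021,.042)):
    C=[(z+.021,LR[k])]+([(z+.036,.0065)] if k=="d" else [])
    q,c=fit(r,(.50,.245),C); print(k,q.round(4),round(c,2)); it+=[(*q,a,b) for a,b in C]
draw(r,it,"stack")
E
```

```text
[0.49741771 0.17744403 0.21076576] 0.04182922491508948
a [0.5078 0.2561] 1.23
c [0.4972 0.258 ] 3.09
d [0.4841 0.2235] 3.95
```

View pics/stack.png

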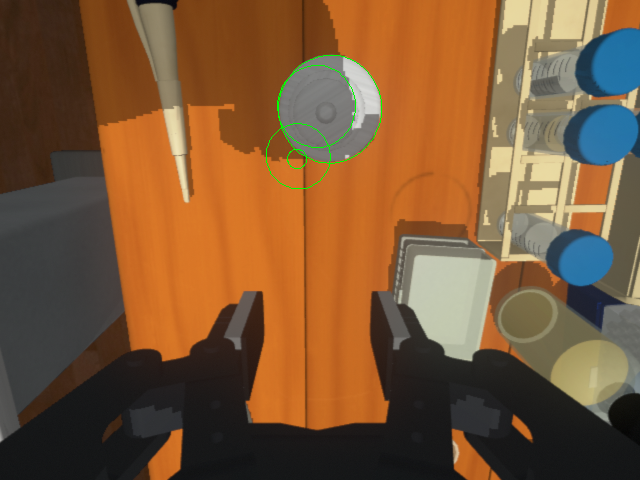

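```bash
python3 - <<'E'
from h import *
r=shot("wrist"); print(onplane(r,(326,112),.078))
E
```

```text
[0.50424517 0.25307465 0.078     ]
```

jog_arm(increments=[[[0.15,0.03,0.1,0,0,0,130],[0.04,0,0.15,0,0,0,130],[0,0,0,0,0,0,130],[0,0,0,0,0,0,130],[0,0,0,0,0,0,130]]])

```text
clock: 11.75
tcp_pos: [0.5067, 0.2239, 0.1517]
orientation: [0.001, 0.708, 0.706, 0.001]
wrist_force: [-0.3, 0.0, 0.7]
finger_gap: 0.042
grip_force: 0.0
```

```bash
sed -i 's/,30,80)/,10,30)/' h.py; python3 - <<'E'
from h import *
s=env.get_state(); print(s["tcp_pos"],s["finger_gap"])
r=shot("wrist"); it=[]
for k,z in zip("acd",(0,.021,.042)):
    C=[(z+.021,LR[k])]+([(z+.036,.0065)] if k=="d" else [])
    q,c=fit(r,(.507,.255),C); print(k,q.round(4),round(c,2)); it+=[(*q,a,b) for a,b in C]
draw(r,it,"stack2")
E
```

```text
[0.50670161 0.22386518 0.15165034] 0.04201929155889284
a [0.508 0.257] 0.99
c [0.5039 0.2552] 1.95
d [0.5039 0.2542] 1.3
```

View pics/stack2.png

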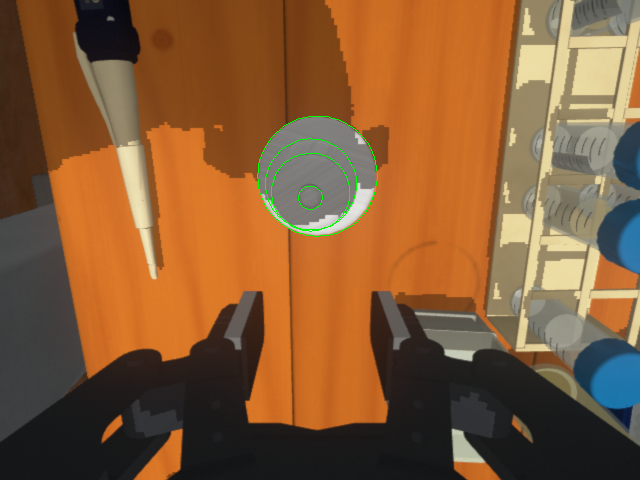

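jog_arm(increments=[[[0.12,-0.011,0.02,0,0,0,130],[0,0,0.14,0,0,0,130],[0,0,0.11,0,0,0,130],[0,0,0.05,0,0,0,130],[0,0,0,0,0,0,130],[0,0,0,0,0,0,130],[0,0,0,0,0,0,130]]])

```text
clock: 12.5
tcp_pos: [0.5045, 0.2551, 0.072]
orientation: [0.001, 0.707, 0.707, 0.001]
wrist_force: [-1.0, -0.2, 0.5]
finger_gap: 0.0419
grip_force: 0.0
```

jog_arm(increments=[[[-0.004,0,0.023,0,0,0,130],[0,0,0,0,0,0,200],[0,0,0,0,0,0,255],[0,0,0,0,0,0,255],[0,0,0,0,0,0,255],[0,0,0,0,0,0,255],[0,0,0,0,0,0,255]]])

```text
clock: 13.2
tcp_pos: [0.503, 0.254, 0.0645]
orientation: [0.0, 0.707, 0.707, 0.0]
wrist_force: [-0.5, 0.6, 0.7]
finger_gap: 0.0116
grip_force: 39.0
```

jog_arm(increments=[[[0,0,-0.03,0,0,0,255],[0,0,-0.1,0,0,0,255],[0,0,-0.16,0,0,0,255],[0,0,-0.11,0,0,0,255],[-0.1,0,0,0,0,0,255],[-0.16,0,0,0,0,0,255],[-0.16,0,0,0,0,0,255],[-0.16,0,0,0,0,0,255],[-0.15,0.1,0,0,0,0,255],[-0.15,0.1,0,0,0,0,255],[-0.15,0.1,0,0,0,0,255],[-0.12,0.09,0,0,0,0,255],[-0.04,0.02,0,0,0,0,255],[0,0,0,0,0,0,255],[0,0,0,0,0,0,255],[0,0,0,0,0,0,255]]])

```text
clock: 14.8
tcp_pos: [0.6045, -0.0421, 0.1645]
orientation: [-0.0, 0.707, 0.708, -0.0]
wrist_force: [-0.6, 0.4, -1.1]
finger_gap: 0.0116
grip_force: 39.1
```

```bash
python3 - <<'E'
from h import *
s=env.get_state(); print(s["tcp_pos"],s["grip_force"])
z=s["tcp_pos"][2]-.0225
for n in ["scene","side"]:
    r=shot(n); p,c=jar(r,"d",(.6054,-.0441)); print(n,p.round(4),round(c,2))
    q,c2=fit(r,(.6054,-.0441),[(z+.021,.023)]); print(" lid",q.round(4),round(c2,2))
    draw(r,[(*p,.061,.0225),(*p,.061,.0195),(*q,z+.021,.023)],"d_"+n)
    print(" wrist-pos px",proj(r,[*s["tcp_pos"][:2],z+.021]))
a=cv2.imread("pics/d_scene.png")[130:290,240:400]; b=cv2.imread("pics/d_side.png")[100:280,220:400]
cv2.imwrite("pics/d_both.png",np.hstack([cv2.resize(a,(400,400)),cv2.resize(b,(400,400))]))
E
```

```text
[ 0.60450097 -0.04205646  0.16452618] 39.10252086119726
scene [ 0.6063 -0.0418] 0.52
 lid [ 0.5993 -0.0422] 0.59
 wrist-pos px [[321.07848385 182.07211623]]
side [ 0.6033 -0.0365] 0.49
 lid [ 0.5999 -0.0329] 0.49
 wrist-pos px [[293.62173321 185.52941637]]
```

View pics/d_both.png

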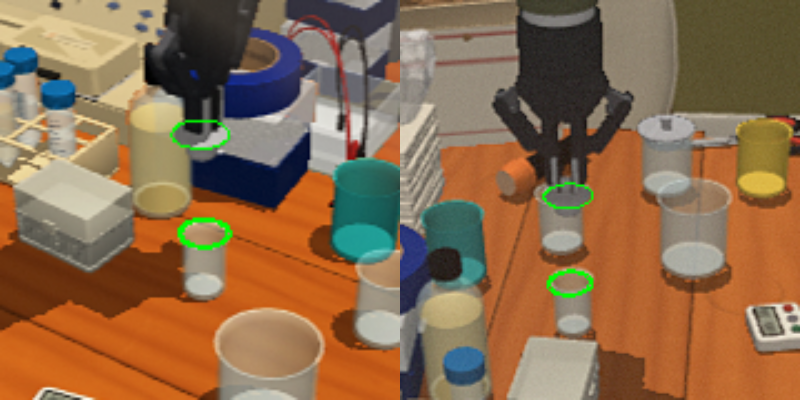

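jog_arm(increments=[[[-0.008,0.004,0.08,0,0,0,255],[0,0,0.12,0,0,0,255],[0,0,0.07,0,0,0,255],[0,0,0.03,0,0,0,255],[0,0,0.03,0,0,0,255],[0,0,0.02,0,0,0,255],[0,0,0.01,0,0,0,255],[0,0,0,0,0,0,255],[0,0,0,0,0,0,255]]])

```text
clock: 15.8
tcp_pos: [0.6069, -0.0457, 0.075]
orientation: [0.001, 0.707, 0.707, 0.0]
wrist_force: [-0.3, -0.3, -0.5]
finger_gap: 0.011
grip_force: 39.1
```

jog_arm(increments=[[[0.003,-0.003,0.008,0,0,0,255],[0,0,0.008,0,0,0,255],[0,0,0.006,0,0,0,255],[0,0,0.004,0,0,0,255],[0,0,0,0,0,0,255],[0,0,0,0,0,0,255]]])

```text
clock: 16.4
tcp_pos: [0.6057, -0.0448, 0.0679]
orientation: [0.0, 0.707, 0.707, -0.0]
wrist_force: [0.1, 0.1, -0.3]
finger_gap: 0.011
grip_force: 39.1
```

jog_arm(increments=[[[0,0,0.003,0,0,0,255],[0,0,0.002,0,0,0,255],[0,0,0,0,0,0,255],[0,0,0,0,0,0,255]]])

```text
clock: 16.8
tcp_pos: [0.606, -0.0449, 0.0671]
orientation: [0.0, 0.707, 0.707, 0.0]
wrist_force: [0.2, 0.3, 3.0]
finger_gap: 0.0114
grip_force: 39.4
```

jog_arm(increments=[[[0,0,0.001,0,0,0,255],[0,0,0,0,0,0,200],[0,0,0,0,0,0,130],[0,0,0,0,0,0,130],[0,0,0,0,0,0,130],[0,0,-0.08,0,0,0,130],[0,0,-0.16,0,0,0,130],[0,0,-0.18,0,0,0,130],[0.05,-0.05,-0.06,0,0,0,130],[0,0,0,0,0,0,130]]])

```text
clock: 17.8
tcp_pos: [0.5941, -0.0317, 0.1898]
orientation: [0.002, 0.707, 0.707, 0.002]
wrist_force: [0.8, 0.5, -0.2]
finger_gap: 0.0418
grip_force: 0.0
```

```bash
python3 - <<'E'
from h import *
s=env.get_state(); print(s["tcp_pos"],s["finger_gap"])
for n in ["scene","wrist"]:
    r=shot(n); q,c=fit(r,(.6054,-.0441),[(.065,.023)]); print(n,q.round(4),round(c,2))
E
```

```text
[ 0.59407938 -0.0317239   0.18977547] 0.041845781360075086
scene [ 0.6046 -0.044 ] 0.24
wrist [ 0.6067 -0.0441] 0.6
```

jog_arm(increments=[[[0.06,-0.1,0,0,0,0,130],[0.12,-0.12,0,0,0,0,130],[0.14,-0.1,0,0,0,0,130],[0.18,-0.03,0,0,0,0,130],[0.18,0,0,0,0,0,130],[0.16,0,0.05,0,0,0,130],[0.12,0,0.1,0,0,0,130],[0.06,0,0.05,0,0,0,130],[0,0,0,0,0,0,130],[0,0,0,0,0,0,130],[0,0,0,0,0,0,130]]])

```text
clock: 19.0
tcp_pos: [0.5062, 0.2216, 0.1366]
orientation: [0.0, 0.708, 0.707, -0.0]
wrist_force: [0.2, -0.2, 0.1]
finger_gap: 0.0419
grip_force: 0.0
```

```bash
python3 - <<'E'
from h import *
s=env.get_state(); print(s["tcp_pos"],s["finger_gap"])
r=shot("wrist"); it=[]
for k,z in zip("ac",(0,.021)):
    C=[(z+.021,LR[k])]+([(z+.036,.0065)] if k=="c" else [])
    q,c=fit(r,(.506,.255),C); print(k,q.round(4),round(c,2)); it+=[(*q,a,b) for a,b in C]
draw(r,it,"stack3")
E
```

```text
[0.50623805 0.22155497 0.13660533] 0.0418721171339307
a [0.5077 0.2567] 0.84
c [0.5044 0.2554] 1.11
```

View pics/stack3.png

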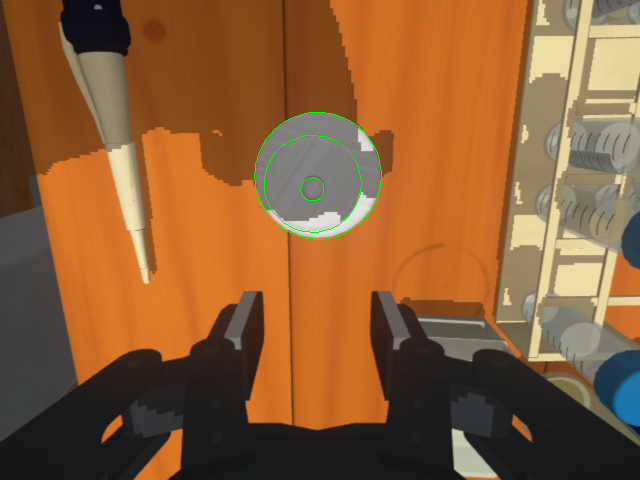

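jog_arm(increments=[[[0.135,-0.007,0.04,0,0,0,130],[0,0,0.14,0,0,0,130],[0,0,0.11,0,0,0,130],[0,0,0.05,0,0,0,130],[0,0,0,0,0,0,130],[0,0,0,0,0,0,130],[0,0,0,0,0,0,130]]])

```text
clock: 19.75
tcp_pos: [0.5055, 0.2565, 0.0532]
orientation: [0.001, 0.707, 0.707, 0.001]
wrist_force: [0.6, -0.4, 0.5]
finger_gap: 0.0416
grip_force: 0.0
```

jog_arm(increments=[[[-0.003,-0.003,0.03,0,0,0,130],[0,0,0,0,0,0,200],[0,0,0,0,0,0,255],[0,0,0,0,0,0,255],[0,0,0,0,0,0,255],[0,0,0,0,0,0,255],[0,0,0,0,0,0,255]]])

```text
clock: 20.45
tcp_pos: [0.5032, 0.2557, 0.0439]
orientation: [0.0, 0.707, 0.707, 0.0]
wrist_force: [0.4, -0.9, 0.4]
finger_gap: 0.0112
grip_force: 39.0
```

jog_arm(increments=[[[0,0,-0.03,0,0,0,255],[0,0,-0.1,0,0,0,255],[0,0,-0.16,0,0,0,255],[0,0,-0.155,0,0,0,255],[-0.1,0,0,0,0,0,255],[-0.16,0,0,0,0,0,255],[-0.16,0,0,0,0,0,255],[-0.16,0,0,0,0,0,255],[-0.14,0.06,0,0,0,0,255],[-0.14,0.06,0,0,0,0,255],[-0.14,0.06,0,0,0,0,255],[-0.14,0.06,0,0,0,0,255],[-0.14,0.06,0,0,0,0,255],[-0.14,0.06,0,0,0,0,255],[-0.14,0.06,0,0,0,0,255],[-0.14,0.06,0,0,0,0,255],[-0.1,0.05,0,0,0,0,255],[-0.04,0.01,0,0,0,0,255],[0,0,0,0,0,0,255],[0,0,0,0,0,0,255]]])

```text
clock: 22.45
tcp_pos: [0.6376, -0.2033, 0.1551]
orientation: [-0.001, 0.707, 0.707, 0.0]
wrist_force: [0.8, 0.4, -0.5]
finger_gap: 0.0113
grip_force: 39.1
```

jog_arm(increments=[[[0,0,0,0,0,0,255],[0,0,0,0,0,0,255]]])

```text
clock: 22.65
tcp_pos: [0.638, -0.2028, 0.1556]
orientation: [-0.0, 0.707, 0.708, 0.0]
wrist_force: [-0.1, 0.2, -0.8]
finger_gap: 0.0112
grip_force: 39.1
```

```bash
python3 - <<'E'
from h import *
s=env.get_state(); print(s["tcp_pos"],s["grip_force"])
z=s["tcp_pos"][2]-.0229
for n in ["scene","side"]:
    r=shot(n); p,c=jar(r,"c",(.6388,-.2046)); print(n,p.round(4),round(c,2))
    for dz in (.021,.017):
        q,c2=fit(r,(.6388,-.2046),[(z+dz,.029)]); print(" lid",q.round(4),round(c2,2))
E
```

```text
[ 0.637953   -0.20284843  0.15555057] 39.113253633258864
scene [ 0.6397 -0.2026] 0.51
 lid [ 0.634  -0.2034] 0.56
 lid [ 0.6399 -0.2013] 0.56
side [ 0.6362 -0.2081] 0.48
 lid [ 0.6338 -0.1961] 0.6
 lid [ 0.6351 -0.2037] 0.6
```

jog_arm(increments=[[[-0.004,0.002,0.08,0,0,0,255],[0,0,0.1,0,0,0,255],[0,0,0.05,0,0,0,255],[0,0,0.03,0,0,0,255],[0,0,0.02,0,0,0,255],[0,0,0.01,0,0,0,255],[0,0,0,0,0,0,255],[0,0,0,0,0,0,255]]])

```text
clock: 23.55
tcp_pos: [0.6392, -0.2055, 0.0835]
orientation: [0.001, 0.707, 0.707, 0.0]
wrist_force: [-0.7, 0.1, -0.6]
finger_gap: 0.0114
grip_force: 39.1
```

jog_arm(increments=[[[0,0,0.01,0,0,0,255],[0,0,0.008,0,0,0,255],[0,0,0.006,0,0,0,255],[0,0,0.004,0,0,0,255],[0,0,0.003,0,0,0,255],[0,0,0,0,0,0,255],[0,0,0,0,0,0,255]]])

```text
clock: 24.25
tcp_pos: [0.6389, -0.2054, 0.0753]
orientation: [0.0, 0.707, 0.707, 0.0]
wrist_force: [-0.7, 0.0, 2.8]
finger_gap: 0.0113
grip_force: 39.4
```

Touching (2.8 N). Pressing a hair further, then releasing and rising.

jog_arm(increments=[[[0,0,0.001,0,0,0,255],[0,0,0,0,0,0,255],[0,0,0,0,0,0,200],[0,0,0,0,0,0,130],[0,0,0,0,0,0,130],[0,0,0,0,0,0,130],[0,0,-0.08,0,0,0,130],[0,0,-0.16,0,0,0,130],[0,0,-0.18,0,0,0,130],[0.04,0,-0.06,0,0,0,130],[0,0,0,0,0,0,130]]])

```text
clock: 25.35
tcp_pos: [0.6405, -0.1953, 0.1984]
orientation: [0.003, 0.707, 0.707, 0.001]
wrist_force: [0.1, 0.4, -0.6]
finger_gap: 0.0419
grip_force: 0.0
```

```bash
python3 - <<'E'
from h import *
s=env.get_state(); print(s["tcp_pos"],s["finger_gap"])
for n in ["scene","wrist"]:
    r=shot(n); q,c=fit(r,(.6388,-.2046),[(.073,.029)]); print(n,q.round(4),round(c,2))
    p,c=jar(r,"a",(.4892,-.177)); print(" a",p.round(4),c)
E
```

```text
[ 0.64051022 -0.19531785  0.19839275] 0.04190747918477414
scene [ 0.6373 -0.2044] 0.22
 a [ 0.4869 -0.1751] 0.5126532316207886
wrist [ 0.6396 -0.2047] 0.66
 a [ 0.4896 -0.1769] 0.6576687693595886
```

jog_arm(increments=[[[0.06,-0.08,0,0,0,0,130],[0.14,-0.11,0,0,0,0,130],[0.14,-0.11,0,0,0,0,130],[0.14,-0.11,0,0,0,0,130],[0.15,-0.1,0,0,0,0,130],[0.18,-0.024,0,0,0,0,130],[0.18,0,0,0,0,0,130],[0.18,0,0,0,0,0,130],[0.18,0,0.03,0,0,0,130],[0.16,0,0.08,0,0,0,130],[0.11,0,0.12,0,0,0,130],[0.056,0,0.08,0,0,0,130],[0,0,0,0,0,0,130],[0,0,0,0,0,0,130],[0,0,0,0,0,0,130]]])

```text
clock: 26.95
tcp_pos: [0.5056, 0.2228, 0.1174]
orientation: [0.0, 0.707, 0.707, -0.0]
wrist_force: [0.6, 0.7, -0.1]
finger_gap: 0.0422
grip_force: 0.0
```

```bash
python3 - <<'E'
from h import *
s=env.get_state(); print(s["tcp_pos"],s["finger_gap"])
r=shot("wrist"); C=[(.021,.041),(.036,.0065)]
q,c=fit(r,(.507,.256),C); print(q.round(4),round(c,2)); draw(r,[(*q,a,b) for a,b in C],"la")
E
```

```text
[0.50555209 0.22279131 0.11738333] 0.042153733277523885
[0.5076 0.2569] 0.69
```

View pics/la.png

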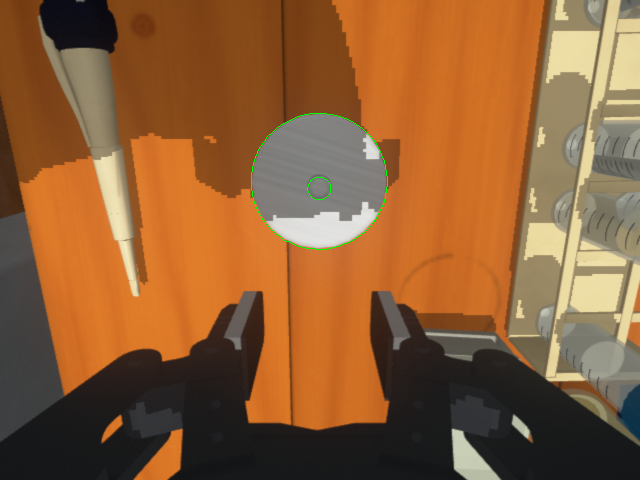

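jog_arm(increments=[[[0.134,0.006,0.04,0,0,0,130],[0,0,0.14,0,0,0,130],[0,0,0.11,0,0,0,130],[0,0,0.05,0,0,0,130],[0,0,0,0,0,0,130],[0,0,0,0,0,0,130],[0,0,0,0,0,0,130]]])

```text
clock: 27.7
tcp_pos: [0.5083, 0.2573, 0.034]
orientation: [0.001, 0.707, 0.707, 0.001]
wrist_force: [0.1, -0.7, -0.0]
finger_gap: 0.042
grip_force: 0.0
```

jog_arm(increments=[[[0,0,0.032,0,0,0,130],[0,0,0,0,0,0,200],[0,0,0,0,0,0,255],[0,0,0,0,0,0,255],[0,0,0,0,0,0,255],[0,0,0,0,0,0,255],[0,0,0,0,0,0,255]]])

```text
clock: 28.4
tcp_pos: [0.5067, 0.2572, 0.0242]
orientation: [0.0, 0.707, 0.707, 0.0]
wrist_force: [-1.9, -0.7, -0.0]
finger_gap: 0.0112
grip_force: 39.0
```

jog_arm(increments=[[[0,0,-0.03,0,0,0,255],[0,0,-0.1,0,0,0,255],[0,0,-0.16,0,0,0,255],[0,0,-0.16,0,0,0,255],[-0.06,0,-0.094,0,0,0,255],[-0.12,-0.007,0,0,0,0,255],[-0.16,-0.007,0,0,0,0,255],[-0.16,-0.007,0,0,0,0,255],[-0.16,-0.007,0,0,0,0,255],[-0.16,-0.007,0,0,0,0,255],[-0.16,-0.007,0,0,0,0,255],[-0.16,-0.007,0,0,0,0,255],[-0.16,-0.007,0,0,0,0,255],[-0.16,-0.007,0,0,0,0,255],[-0.14,-0.007,0,0,0,0,255],[-0.1,0,0,0,0,0,255],[-0.037,0,0,0,0,0,255],[0,0,0,0,0,0,255],[0,0,0,0,0,0,255],[0,0,0,0,0,0,255]]])

```text
clock: 30.4
tcp_pos: [0.4891, -0.1758, 0.1602]
orientation: [-0.0, 0.707, 0.708, 0.0]
wrist_force: [0.8, 0.2, -1.7]
finger_gap: 0.0108
grip_force: 39.1
```

```bash
python3 - <<'E'
from h import *
s=env.get_state(); print(s["tcp_pos"],s["grip_force"])
z=s["tcp_pos"][2]-.0242
for n in ["scene","side"]:
    r=shot(n); p,c=jar(r,"a",(.4892,-.177)); print(n,p.round(4),round(c,2))
    for dz in (.021,.017):
        q,c2=fit(r,(.4892,-.177),[(z+dz,.041)]); print(" lid",q.round(4),round(c2,2))
E
```

```text
[ 0.48912316 -0.1757695   0.16017531] 39.121904756175354
scene [ 0.4867 -0.1754] 0.53
 lid [ 0.4865 -0.1748] 0.52
 lid [ 0.491  -0.1725] 0.53
side [ 0.4856 -0.181 ] 0.54
 lid [ 0.4904 -0.1757] 0.65
 lid [ 0.4908 -0.1831] 0.65
```

jog_arm(increments=[[[-0.003,0,0.07,0,0,0,255],[0,0,0.07,0,0,0,255],[0,0,0.04,0,0,0,255],[0,0,0.03,0,0,0,255],[0,0,0.02,0,0,0,255],[0,0,0.01,0,0,0,255],[0,0,0,0,0,0,255],[0,0,0,0,0,0,255]]])

```text
clock: 31.3
tcp_pos: [0.4895, -0.178, 0.1006]
orientation: [0.0, 0.707, 0.707, 0.0]
wrist_force: [-0.0, 0.1, -0.6]
finger_gap: 0.0114
grip_force: 39.1
```

jog_arm(increments=[[[0,0,0.01,0,0,0,255],[0,0,0.008,0,0,0,255],[0,0,0.006,0,0,0,255],[0,0,0.004,0,0,0,255],[0,0,0.003,0,0,0,255],[0,0,0,0,0,0,255],[0,0,0,0,0,0,255]]])

```text
clock: 32.0
tcp_pos: [0.4892, -0.1778, 0.0924]
orientation: [0.0, 0.707, 0.707, 0.0]
wrist_force: [-0.5, -0.5, 0.3]
finger_gap: 0.0108
grip_force: 39.2
```

jog_arm(increments=[[[0,0,0.002,0,0,0,255],[0,0,0.001,0,0,0,255],[0,0,0,0,0,0,255],[0,0,0,0,0,0,255]]])

```text
clock: 32.4
tcp_pos: [0.4893, -0.1779, 0.0924]
orientation: [0.0, 0.707, 0.707, 0.0]
wrist_force: [-1.5, 1.0, 4.8]
finger_gap: 0.0111
grip_force: 39.7
```

Contact; release, rise well clear, and check everything.

jog_arm(increments=[[[0,0,0,0,0,0,200],[0,0,0,0,0,0,130],[0,0,0,0,0,0,130],[0,0,0,0,0,0,130],[0,0,-0.08,0,0,0,130],[0,0,-0.16,0,0,0,130],[0,0,-0.18,0,0,0,130],[0,0,-0.18,0,0,0,130],[0,0,-0.06,0,0,0,130],[0,0,0,0,0,0,130],[0,0,0,0,0,0,130],[0,0,0,0,0,0,130]]])

```text
clock: 33.6
tcp_pos: [0.4884, -0.1774, 0.2548]
orientation: [-0.001, 0.707, 0.707, -0.0]
wrist_force: [0.1, -0.5, -0.2]
finger_gap: 0.042
grip_force: 0.0
```

```bash
python3 - <<'E'
from h import *
r=shot("scene"); it=[]
for k,g in dict(a=(.489,-.177),b=(.527,-.348),c=(.637,-.204),d=(.605,-.044)).items():
    z=JAR[k][0]+.004; q,c=fit(r,g,[(z,LR[k])]); print(k,q.round(4),round(c,2)); it.append((*q,z,LR[k]))
draw(r,[],"end"); im=cv2.imread("pics/end.png")[180:420,200:520]; cv2.imwrite("pics/endc.png",cv2.resize(im,(800,600)))
E
```

```text
a [ 0.4877 -0.1768] 0.35
b [ 0.5267 -0.3481] 0.23
c [ 0.6373 -0.2044] 0.22
d [ 0.6046 -0.0437] 0.22
```

View pics/endc.png

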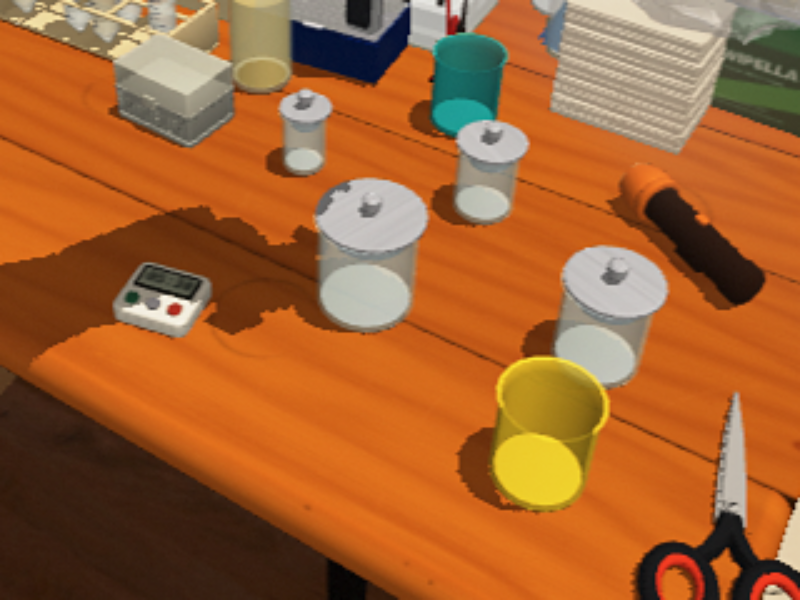

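All four clear jars have their lids lying flat: d at crop pixel (305,105), c (490,140), a (370,210) and b (613,280). The case and timer look undisturbed.

```bash
python3 -c "
from workcell import ticket; print(ticket.hand_in())"
```

```text
the job is handed in; nothing more can be done
None
```

All four lids lie flat on their matching jars, the case and timer appear undisturbed in the last picture, and the job was handed in at about 34 s of the 96 s allowed.

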